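# Start the furnace purge from three bench switch boxes

## Robot

A 6-joint arm with a two-finger parallel gripper is mounted at the origin on a cart in front of the work surface, level with it; the furniture and walls round the work are solid. World frame = base frame: x ahead of the robot, y to its left, z up, the work surface at z = 0. Lengths are in m, angles in rad, forces in N, time in s.
With the tool pointing down it reaches from about 0.3 to 0.75 m from the base axis. Payload 8.5 kg.
Tool frame: the origin (TCP) lies between the finger pads; the fingertips stand 17 mm ahead of it and the grasp point (between the pads) lies 2 mm behind it; z points along the fingers, y is the line along which they close (so a half turn about z gives the same grasp; the last joint's range is limited). The gripper opens to 85 mm and grips with 20 to 120 N. Pads are 22 mm wide; open, the fingers measure 114 mm over their backs; the gripper's body (76 mm by 85 mm) begins 54 mm behind the grasp point. The pads swing forward as they close: fully open they stand 13 mm farther back than shut.
Start: joints at [-1.328, 0.381, 1.297, -0, 1.464, -0.215], TCP at [0.243, -0.493, 0.219] pointing down, gripper open.
Joint ranges: [-3.11, 3.11], [-0.89, 2.33], [0.22, 2.48], [-1.42, 4.56], [0.17, 2.85], [-2.88, 2.88]. Speed limits (rad/s): [2.39, 2.39, 3.14, 3.14, 3.14, 3.14].

## Interface

Orientations are given as a 3x3 rotation matrix whose columns are the frame's x, y, z axes.
In Python, from station import manip gives the robot as it stands.
- The arm moves only by the tool carry_out, never from a script. Its argument "steps" is a list that holds one entry, the list of rows, each a list of 4 numbers: the shift along the tool's x, y, z in cm, then the turn about the tool's z in rad. A call has 1 to 8 rows; each row is the pose to reach, as a shift and turn from the pose commanded when the call began, along the tool's axes at that moment; what a row does not reach only later rows make up. A row lasts 1/8 s, in which the tool goes at most 62.5 mm and 10.7 degrees, less where a joint would pass 70% of its speed; a pose out of reach is approached as far as the arm can. A call with a gripper value outside its range is refused whole. "claw" is the closure, from -1 (fully open) to 1 (shut), so that 0 is half open, set as the call begins (left out, the last holds). The fingers move at their own pace and stop on an object; the grip force is fixed at half the most. Time passes only in rows, so rows that repeat a pose let the fingers close. It gives the time, the measured TCP pose, the force, the opening and the grip force at its end, in the units of the state.
- manip.get_state(): the state, without advancing time (a new reading comes with each control period).
- manip.get_image(name): name is "side" or "top"; returns (picture, depth): 420x560x3 uint8, red, green, blue; 420x560 float32, m along the optical axis (not along the pixel's ray), 0 where there is no reading.
- manip.camera_params(name): a dict with "intrinsics" (3x3 intrinsics, pixels), "k1" (the pictures are not rectified: a ray, as slopes to the right and down, at radius r is drawn at 1 + k1 r^2 times it, then the intrinsics apply), "R" (3x3) and "t" (3): a world point X has camera coordinates R X + t. Camera axes: x right, y down, z forward; pixel columns grow to the right and rows downward; lengths in m; the calibration is good to about 2 mm. A picture is of the moment at which its call begins. camera_params takes no time and is no camera call.
- manip.finish_job(): hands the job in; it is judged then, once.
The state is a dict: "time_s": time; "joint_pos": joint angles; "dq": joint speeds; "effort": joint torques, N m; "eef_pos": TCP position; "ee_rot": TCP orientation; "ft_force": force on the tool from outside, world axes, zero at the start; "ft_torque": the same for the moment, N m; "opening": finger opening in m; "gripper_force": force on a finger pad.
Only numpy, scipy, OpenCV 4.12 (cv2) and the standard library are available. Lean on these libraries where they do the work, as an engineer would, in place of code of your own. Each camera call takes 0.05 s, during which the arm holds its last target. There are 200 camera calls.

## Task

Start the purge of the tube furnace at the three grey switch boxes, in this order: tip the long rocker fully over by pressing its raised end down, push the square key all the way in so that it stays in, then press the round button right down and let it spring back. Use only the fingertips from outside: do not pick up, push away or tip the boxes, and leave the other things on the bench undisturbed.

Things in the scene. Friction and masses are not known exactly. Their poses are not given: they have to be found in the camera images.
- rocker_box: loose grey desktop switch box, 80 x 70 mm, 42 mm high, 0.9 kg, four rubber feet, stub of a cable gland low on its +x side; origin at the centre of its underside, x along the 80 mm side, z up. It carries the long white rocker, whose pivot lies across it (along the box's y) over the centre, 48 mm above the underside. At the start the rocker end on the box's +x side (the gland side) is the raised one.
- key_box: loose grey desktop switch box, 80 x 70 mm, 42 mm high, 0.9 kg, four rubber feet, stub of a cable gland low on its +x side; origin at the centre of its underside, x along the 80 mm side, z up. It carries the square white key at the centre of its top.
- button_box: loose grey desktop switch box, 80 x 70 mm, 42 mm high, 0.9 kg, four rubber feet, stub of a cable gland low on its +x side; origin at the centre of its underside, x along the 80 mm side, z up. It carries the round white button at the centre of its top.
- rocker_raised_end (a point): point on the top face of the rocker's +x half, midway across, 24 mm from the pivot; about 59 mm above the bench at the start, about 51 mm when tipped over. It moves with the rocker. The rocker is 66 mm long (along the box's x) and 32 mm wide, two flat halves in a shallow V; x and y axes are those of the box while the joint is 0. Press here, straight down.
- supply_rocker (a joint): rocker angle: 0 = off, +x end raised (that half slopes up by 0.34 rad); 0.34 = fully tipped over, that half level and against its stop. Pressing the raised end down raises the value. It needs about 2 to 4 N and stays where it is left.
- key_top (a point): centre of the top face of the square key (30 x 30 mm cap, surrounded by a bezel 44 mm square); 56 mm above the bench when out, 50 mm when in. It moves with the key.
- valve_key (a joint): how far the square key is pushed in: 0 = out, 0.006 m = fully in. It needs about 2.5 N and stays where it is left.
- button_top (a point): centre of the top face of the round button (32 mm in diameter, bezel 48 mm); 56 mm above the bench when up, 50 mm when down. It moves with the button.
- start_button (a joint): how far the round button is pressed: 0 = up, 0.006 m = fully down. A spring pushes it back up; 3.5 N at the bottom.
- vial_a: bystander: small capped vial, 24 mm wide, 44 mm high, standing near the rocker box; origin at the centre of its underside
- vial_b: bystander: small capped vial, 24 mm wide, 44 mm high, standing near the button box; origin at the centre of its underside
- crucible: bystander: white crucible, 41 mm wide, 28 mm high, standing near the key box; origin at the centre of its underside
- tin: bystander: round tin, 65 mm wide, 53 mm high, beyond the boxes; origin at the centre of its underside
- bottle: bystander: capped bottle, 45 mm wide, 80 mm high, to the left of the boxes; origin at the centre of its underside
- tweezers: bystander: tweezers, 122 mm long, 9 mm high, lying to the right of the boxes; origin at the centre of their underside
Mind the look-alikes: they are no part of the job. Leave any yellow look-alike of the rocker_box alone. What is shaped like the key_box but yellow is not meant.

How it is judged:
On the way, in this order (a step that is already met when the one before it is completed fails the run):
1. the long rocker is tipped over (value of joint supply_rocker above 0.27 rad), for 0.05 s.
2. the square key is pushed in (value of joint supply_rocker above 0.27 rad and value of joint valve_key above 0.0045 m), for 0.05 s.
3. the round button is pressed down (all of step 2 and value of joint start_button above 0.0042 m), for 0.05 s.
At the end, for the whole second after the job is handed in: Rocker tipped over (beyond 0.27 of 0.34 rad), square key in (beyond 4.5 of 6 mm), round button up again (within 1.5 mm), the boxes at rest, level (0.05 rad) and within 25 mm of where they stood, the other things within 20 mm of theirs and not knocked over (all of step 2 and value of joint start_button below 0.0015 m and angle between each of rocker_box, key_box, button_box's own z axis and vertical below 0.05 rad and distance of each of rocker_box, key_box, button_box from where it was at the start of the episode below 0.025 m and linear speed of each of rocker_box, key_box, button_box below 0.02 m/s and distance of each of vial_a, vial_b, crucible, tin, bottle, tweezers from where it was at the start of the episode below 0.02 m and angle between each of vial_a, vial_b, crucible, tin, bottle's own z axis and vertical below 0.4 rad); the robot touches nothing.
It fails at once if the square key is pushed before the rocker is over (value of joint valve_key above 0.003 m and value of joint supply_rocker below 0.24 rad).
It fails at once if the round button is pressed before the rocker is over and the key is in (value of joint start_button above 0.003 m and (value of joint supply_rocker below 0.24 rad or value of joint valve_key below 0.004 m)).
It fails at once if a switch box is lifted, tipped or pushed away (height (world z) of any of rocker_box, key_box, button_box above 0.01 m or angle between any of rocker_box, key_box, button_box's own z axis and vertical above 0.15 rad or distance of any of rocker_box, key_box, button_box from where it was at the start of the episode above 0.025 m).
It fails at once if another thing on the bench is lifted, shifted or knocked over (distance of any of vial_a, vial_b, crucible, tin, bottle, tweezers from where it was at the start of the episode above 0.02 m or angle between any of vial_a, vial_b, crucible, tin, bottle's own z axis and vertical above 0.4 rad).
It also fails if it takes over 45 s, if anything falls off the work surface, if the arm or the gripper's body presses on something with over 40 N, if the wrist force passes 120 N, or if a joint passes its speed limit or range.

## Working session

There is one attempt and no reset: what is moved stays moved. The work goes in short steps, Python scripts to look and compute and a tool call to move; the robot and the scene stay as the last step left them, time stands still between calls to the robot, and variables do not carry over. Pictures are saved under pics/ and viewed, at most 10 in all, crops included, and the job is handed in when it is done.

Besides the shell and the picture viewer there is one more tool, called after ">>>" as name([rows], argument=value, ...), one row to a line, values as JSON. carry_out: Moves the arm, as the interface text tells. Its arguments: {"type":"object","properties":{"steps":{"type":"array"},"claw":{"type":"number"}},"required":["steps"]}

```bash
mkdir -p pics; ls; python3 - <<'E'
from station import manip
import cv2,numpy as np
for n in("top","side"):
    p,d=manip.get_image(n); cv2.imwrite(f"pics/{n}0.png",p[:,:,::-1]); np.savez(f"{n}0.npz",p=p,d=d)
    print(n,manip.camera_params(n))
s=manip.get_state();print(s)
E
```

```text
pics
top {'intrinsics': array([[472.50433023,   0.        , 287.19811389],
       [  0.        , 472.50433023, 215.59734941],
       [  0.        ,   0.        ,   1.        ]]), 'k1': -0.009860026518302905, 'R': array([[-0.05143392, -0.99867458,  0.00190659],
       [-0.97483368,  0.04979121, -0.21730194],
       [ 0.21691899, -0.0130353 , -0.97610257]]), 't': array([0.09447586, 0.52920403, 1.3993016 ])}
side {'intrinsics': array([[388.10559878,   0.        , 285.50242009],
       [  0.        , 388.10559878, 207.01037995],
       [  0.        ,   0.        ,   1.        ]]), 'k1': 0.029888854882747076, 'R': array([[-0.95351218, -0.30114088,  0.01134466],
       [-0.14586409,  0.42825783, -0.89180653],
       [ 0.26370096, -0.85200317, -0.4522747 ]]), 't': array([0.51011887, 0.10494129, 0.88993651])}
{'time_s': 0.1, 'joint_pos': array([-1.32830558e+00,  3.81116026e-01,  1.29818267e+00, -1.45650163e-06,
        1.46358905e+00, -2.15339020e-01]), 'dq': array([ 2.56163476e-06, -1.14935880e-04, -2.85653739e-03,  1.41011909e-05,
        3.72774708e-05, -4.15054011e-04]), 'effort': array([ 2.10111524e-03, -4.49225235e+01, -2.31654185e+01, -2.36232536e-04,
        3.74124458e-03,  8.71474839e-06]), 'eef_pos': array([ 0.24300997, -0.4930867 ,  0.21888107]), 'ee_rot': array([[ 8.97013833e-01,  4.42002359e-01, -3.12385323e-04],
       [ 4.42002384e-01, -8.97012995e-01,  1.25685549e-03],
       [ 2.75319396e-04, -1.26549182e-03, -9.99999161e-01]]), 'ft_force': array([-0.3045408 ,  0.25066282, -0.09323809]), 'ft_torque': array([ 0.00617437,  0.02930372, -0.0279567 ]), 'gripper_force': 0.0, 'opening': 0.08546529622457308}
```

View pics/top0.png

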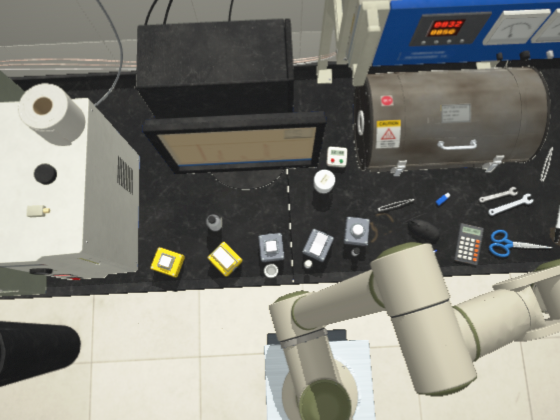

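View pics/side0.png

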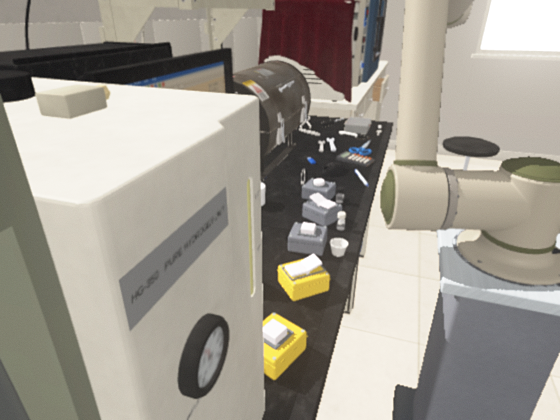

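The top view shows the grey boxes: key at about (271,247), rocker at (318,244) and button at (357,231). The yellow look-alikes are at (168,262) and (225,259). I'll measure the white caps and zoom in.

```bash
cat > h.py <<'E'
import numpy as np,cv2
from station import manip
def ray(n,uv):
    c=manip.camera_params(n);K=c["intrinsics"];k=c["k1"]
    q=(np.array(uv,float)-K[:2,2])/K[0,0];x=q.copy()
    for _ in range(8):x=q/(1+k*(x@x))
    return -c["R"].T@c["t"],c["R"].T@np.array([*x,1.])
def onz(n,uv,z):
    o,d=ray(n,uv);return o+d*(z-o[2])/d[2]
def proj(n,X):
    c=manip.camera_params(n);p=c["R"]@np.array(X)+c["t"];x=p[:2]/p[2]
    return c["intrinsics"][:2,:2]@(x*(1+c["k1"]*(x@x)))+c["intrinsics"][:2,2]
E
python3 - <<'E'
from h import *
for n,(u0,v0,u1,v1),s in(("top",(240,205,385,290),5),("side",(270,165,360,260),6)):
    z=np.load(f"{n}0.npz");p=z["p"];d=z["d"]
    cv2.imwrite(f"pics/{n}c.png",cv2.resize(p[v0:v1,u0:u1,::-1],None,fx=s,fy=s,interpolation=cv2.INTER_CUBIC))
    hsv=cv2.cvtColor(p,cv2.COLOR_RGB2HSV)
    for nm,m in(("white",(hsv[...,2]>165)&(hsv[...,1]<50)),("grey",(hsv[...,2]>70)&(hsv[...,2]<=165)&(hsv[...,1]<110))):
        M=np.zeros(m.shape,np.uint8);M[v0:v1,u0:u1]=m[v0:v1,u0:u1]
        cs,_=cv2.findContours(M,cv2.RETR_EXTERNAL,cv2.CHAIN_APPROX_NONE)
        for c in cs:
            if cv2.contourArea(c)>30:
                (x,y),wh,a=cv2.minAreaRect(c);mo=cv2.moments(c);g=(mo["m10"]/mo["m00"],mo["m01"]/mo["m00"])
                print(n,nm,np.round(g,1),np.round((x,y),1),np.round(wh,1),round(a),cv2.contourArea(c),onz(n,g,.055).round(4),onz(n,g,.042).round(4))
E
```

```text
top white [315.4 284.6] [305.9 285.9] [ 14.5 131.4] 82 546.5 [ 0.3182 -0.0063  0.055 ] [ 0.3191 -0.0072  0.042 ]
top white [270.6 270.4] [270.5 270. ] [12. 13.] 90 122.0 [0.3675 0.1258 0.055 ] [0.3689 0.1262 0.042 ]
top white [271.  243.5] [271. 246.] [24.1 20.6] 84 287.5 [0.4495 0.121  0.055 ] [0.4517 0.1213 0.042 ]
top white [317.3 242.6] [318.1 243.7] [20.6 23.7] 24 335.0 [ 0.445  -0.0203  0.055 ] [ 0.4471 -0.0212  0.042 ]
top white [357.1 227.7] [357.  229.5] [20.2 23.6] 5 251.0 [ 0.485  -0.1456  0.055 ] [ 0.4875 -0.1477  0.042 ]
top grey [371.6 276.6] [312. 270.] [ 38. 144.] 90 643.5 [ 0.3333 -0.1765  0.055 ] [ 0.3344 -0.1789  0.042 ]
top grey [270.9 246.6] [271.2 246.5] [27.6 24.3] 84 607.0 [0.4398 0.1218 0.055 ] [0.4419 0.1221 0.042 ]
top grey [317.7 244.4] [317.8 244.3] [23.8 27.7] 25 607.5 [ 0.4393 -0.0211  0.055 ] [ 0.4413 -0.0221  0.042 ]
top grey [357.7 230.5] [360.9 231. ] [32.8 27.6] 7 653.0 [ 0.476  -0.1468  0.055 ] [ 0.4784 -0.1489  0.042 ]
side white [311.7 257. ] [311.5 256. ] [15.  6.] 0 47.5 [0.4058 0.2388 0.055 ] [0.41  0.22  0.042]
side white [338.4 245.8] [337.
[... 219 characters left out ...]
 [13.  8.] 90 77.5 [0.381  0.0547 0.055 ] [0.3844 0.0304 0.042 ]
side white [314.3 208. ] [314.9 208.2] [23.4  3. ] 24 43.5 [0.4517 0.0289 0.055 ] [0.4572 0.0039 0.042 ]
side white [321.4 200.7] [321.5 201.6] [27.3 12.2] 31 217.0 [ 0.4444 -0.0171  0.055 ] [ 0.4497 -0.0435  0.042 ]
side white [315.5 182.4] [313.3 182.6] [ 8.  21.6] 79 97.5 [ 0.4868 -0.1278  0.055 ] [ 0.4934 -0.1575  0.042 ]
side grey [344.7 246.4] [344.  245.5] [30. 27.] 0 578.0 [0.3503 0.1794 0.055 ] [0.3528 0.1588 0.042 ]
side grey [357.4 220.8] [356. 220.] [20.  6.] 90 57.0 [0.3412 0.0606 0.055 ] [0.3434 0.0366 0.042 ]
side grey [315.3 217. ] [315.  222.4] [59.3 96.4] 18 2979.5 [0.4385 0.0738 0.055 ] [0.4437 0.0501 0.042 ]
```

View pics/topc.png

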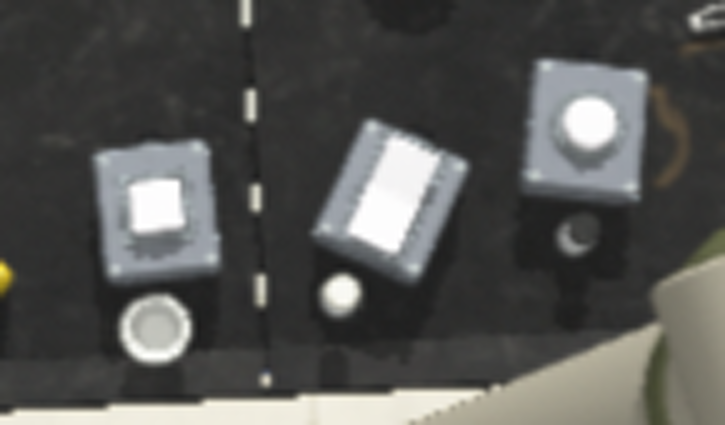

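View pics/sidec.png

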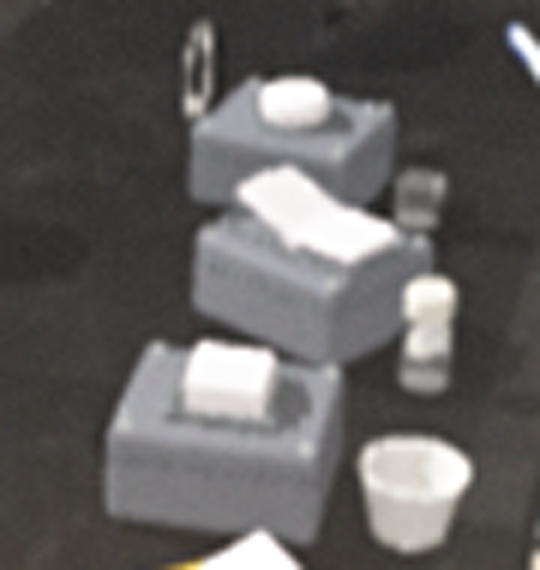

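The close-ups show the rocker running from (375,245) to (415,145) in the top crop, with vial_a beside its near end. The far half looks raised in the side view. I'll check that against depth and compute the exact points.

```bash
python3 - <<'E'
from h import *
z=np.load("top0.npz");p=z["p"];d=z["d"]
hsv=cv2.cvtColor(p,cv2.COLOR_RGB2HSV);w=(hsv[...,2]>165)&(hsv[...,1]<50)
for nm,(u0,v0,u1,v1) in dict(key=(258,228,285,262),rock=(302,226,336,262),but=(345,215,372,247)).items():
    P=[]
    for v in range(v0,v1):
        for u in range(u0,u1):
            if w[v,u] and d[v,u]>0:
                o,r=ray("top",(u,v));P.append(np.r_[o+r*d[v,u],u,v])
    P=np.array(P);P=P[P[:,2]>.046]
    print(nm,len(P),P.mean(0).round(4),P[:,2].min().round(4),P[:,2].max().round(4))
    if nm=="rock":
        c=P[:,:2].mean(0);_,_,V=np.linalg.svd(P[:,:2]-c);a=V[0]*np.sign(V[0,0]);s=(P[:,:2]-c)@a;print("axis",a,np.arctan2(a[1],a[0]),s.min(),s.max(),(s.min()+s.max())/2*a+c)
        for lo in np.arange(-.04,.04,.01):
            q=P[(s>=lo)&(s<lo+.01)]
            if len(q):print(round(lo+.005,3),len(q),np.median(q[:,2]).round(4))
z=np.load("side0.npz");p=z["p"];d=z["d"]
hsv=cv2.cvtColor(p,cv2.COLOR_RGB2HSV);w=(hsv[...,2]>165)&(hsv[...,1]<50)
for nm,(u0,v0,u1,v1) in dict(key=(295,215,320,240),rock=(305,190,338,212),but=(308,174,328,189)).items():
    P=[]
    for v in range(v0,v1):
        for u in range(u0,u1):
            if w[v,u] and d[v,u]>0:
                o,r=ray("side",(u,v));P.append(np.r_[o+r*d[v,u]])
    P=np.array(P);print("side",nm,len(P),P.mean(0).round(4),P.min(0).round(3),P.max(0).round(3))
for nm,uv,h in(("vialA",(308.3,263.8),.044),("vialB",(355,252),.044),("cruc",(270.9,270.5),.028)):print(nm,onz("top",uv,h).round(3))
E
```

```text
key 121 [4.445000e-01 1.236000e-01 5.430000e-02 2.702314e+02 2.451818e+02] 0.046 0.0659
rock 229 [ 4.429000e-01 -2.310000e-02  5.300000e-02  3.182402e+02  2.433362e+02] 0.046 0.067
axis [ 0.86927346 -0.49433151] -0.5170656468080744 -0.05805048060552495 0.03151170829590333 [ 0.43139603 -0.01654348]
-0.035 10 0.0495
-0.025 34 0.0523
-0.015 32 0.0501
-0.005 34 0.0496
0.005 36 0.0516
0.015 40 0.055
0.025 36 0.0578
0.035 6 0.0595
but 109 [ 4.810000e-01 -1.464000e-01  5.290000e-02  3.573853e+02  2.291101e+02] 0.046 0.0621
side key 265 [0.4487 0.1236 0.046 ] [ 0.412  0.005 -0.001] [0.485 0.155 0.057]
side rock 307 [ 0.4499 -0.0274  0.0466] [ 0.409 -0.146 -0.003] [0.501 0.015 0.061]
side but 117 [ 0.4886 -0.1453  0.0477] [ 0.456 -0.293 -0.001] [ 0.526 -0.117  0.059]
vialA [0.383 0.011 0.044]
vialB [ 0.412 -0.135  0.044]
cruc [0.37  0.126 0.028]
```

The raised end is the far one, with its height rising to about 59 mm. Moving over it with the gripper shut.

>>> carry_out([
  [[5,-4,1,0.11],[10,-8,2,0.22],[15,-12,3,0.34],[20,-16,4,0.45],[25,-20,5,0.57],[30,-24,6,0.68],[35,-28,7,0.8],[40,-31.6,8,0.91]],
], claw=1)

```text
time_s: 1.1
eef_pos: [0.4554, -0.0452, 0.1417]
ee_rot: [[0.898, -0.44, 0.0], [-0.44, -0.898, -0.0], [0.0, 0.0, -1.0]]
ft_force: [0.5, -1.7, 0.2]
opening: -0.0001
gripper_force: 0.0
```

>>> carry_out([
  [[0,0,0,0],[0,0,0,0],[0,0,0,0],[0,0,0,0]],
])

```text
time_s: 1.6
eef_pos: [0.4547, -0.0483, 0.1422]
ee_rot: [[0.899, -0.439, 0.0], [-0.439, -0.899, -0.0], [0.0, 0.0, -1.0]]
ft_force: [0.3, -0.1, -0.3]
opening: 0.0001
gripper_force: 0.0
```

```bash
cat >> h.py <<'E'
def to(x,y,z,yaw):
    s=manip.get_state();R=s["ee_rot"];d=R.T@(np.array([x,y,z])-s["eef_pos"])*100
    t=np.arctan2(R[1,0],R[0,0])-yaw
    print("t",s["time_s"],"pos",s["eef_pos"].round(4),"yaw",np.arctan2(R[1,0],R[0,0]).round(3),"F",s["ft_force"].round(2),"open",round(s["opening"],4),"shift",d.round(2),"turn",round(t,3),"q",s["joint_pos"].round(2))
E
python3 - <<'E'
from h import *
to(.463,-.032,.09,-.45)
for n,b,s in(("top",(240,190,385,290),5),("side",(250,120,400,260),4)):
    p,d=manip.get_image(n);cv2.imwrite(f"pics/{n}1.png",cv2.resize(p[b[1]:b[3],b[0]:b[2],::-1],None,fx=s,fy=s,interpolation=cv2.INTER_CUBIC))
    print(n,proj(n,[.463,-.032,.059]))
E
```

```text
t 1.6 pos [ 0.4547 -0.0483  0.1422] yaw -0.454 F [ 0.29 -0.09 -0.33] open 0.0001 shift [ 0.03 -1.82  5.22] turn -0.004 q [-0.37  0.3   1.67 -0.    1.17  1.66]
top [320.84517221 236.37600656]
side [315.7674769  195.92591626]
```

View pics/side1.png

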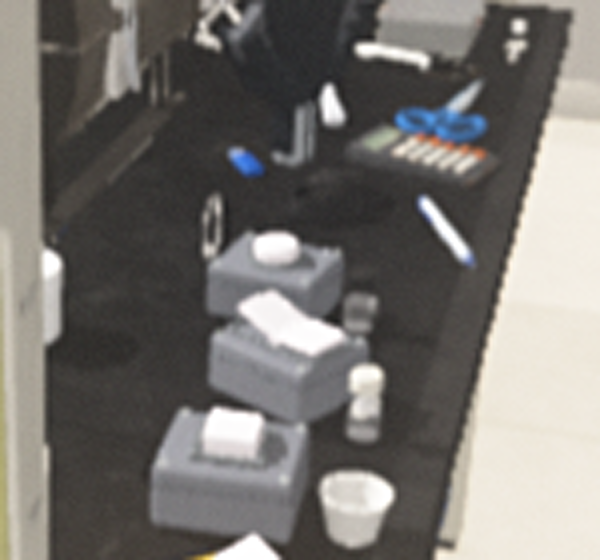

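The side view shows the fingers in the air at about (300,150) in the crop, above and behind the rocker, and clear of everything. Lowering in small steps while watching the force.

>>> carry_out([
  [[0,-0.6,1.5,0],[0,-1.2,3,0],[0,-1.8,4.2,0],[0,-1.8,4.7,0],[0,-1.8,4.7,0],[0,-1.8,4.7,0]],
])

```text
time_s: 2.45
eef_pos: [0.463, -0.0312, 0.0954]
ee_rot: [[0.899, -0.437, 0.001], [-0.437, -0.899, -0.0], [0.001, -0.0, -1.0]]
ft_force: [0.2, -0.2, -0.4]
opening: 0.0003
gripper_force: 0.0
```

```bash
python3 - <<'E'
from h import *
to(.463,-.032,.076,-.45)
P=[]
for n,b,s in(("top",(280,190,360,270),7),("side",(280,150,360,230),7)):
    p,d=manip.get_image(n);P.append(cv2.resize(p[b[1]:b[3],b[0]:b[2],::-1],None,fx=5,fy=5,interpolation=cv2.INTER_CUBIC))
    x=manip.get_state()["eef_pos"];print(n,proj(n,x-[0,0,.017]))
cv2.imwrite("pics/both2.png",np.hstack(P))
E
```

```text
t 2.45 pos [ 0.463  -0.0312  0.0954] yaw -0.452 F [ 0.22 -0.24 -0.41] open 0.0003 shift [0.03 0.07 1.94] turn -0.002 q [-0.32  0.38  1.72 -0.    1.04  1.7 ]
top [321.03279415 235.27048976]
side [316.05120398 189.27999046]
```

View pics/both2.png

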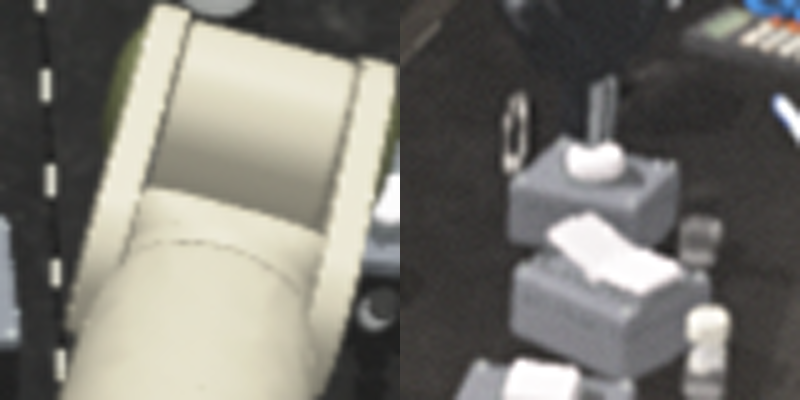

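The side view shows the fingers at image (320,170), ending about 10 px above where I expected the tips. I'll check with the side depth at those pixels.

```bash
python3 - <<'E'
from h import *
p,d=manip.get_image("side")
for v in range(164,194,2):
    r=[]
    for u in (318,320,322):
        o,q=ray("side",(u,v));r.append((o+q*d[v,u]).round(3).tolist())
    print(v,r,p[v,320])
E
```

```text
164 [[0.458, -0.017, 0.153], [0.453, -0.017, 0.154], [0.451, -0.029, 0.15]] [44 44 46]
166 [[0.46, -0.024, 0.145], [0.454, -0.022, 0.147], [0.451, -0.031, 0.144]] [93 93 94]
168 [[0.459, -0.023, 0.14], [0.455, -0.027, 0.14], [0.45, -0.029, 0.139]] [117 118 119]
170 [[0.458, -0.022, 0.136], [0.455, -0.027, 0.134], [0.451, -0.033, 0.133]] [118 117 118]
172 [[0.459, -0.024, 0.129], [0.454, -0.024, 0.13], [0.45, -0.032, 0.128]] [111 112 114]
174 [[0.458, -0.022, 0.125], [0.454, -0.025, 0.124], [0.451, -0.038, 0.12]] [106 107 108]
176 [[0.458, -0.023, 0.119], [0.454, -0.028, 0.118], [0.506, -0.31, 0.001]] [94 95 98]
178 [[0.458, -0.024, 0.113], [0.454, -0.03, 0.112], [0.503, -0.295, 0.001]] [145 143 144]
180 [[0.457, -0.022, 0.109], [0.479, -0.152, 0.054], [0.472, -0.145, 0.057]] [255 255 254]
182 [[0.481, -0.133, 0.055], [0.475, -0.132, 0.056], [0.471, -0.141, 0.053]] [248 245 245]
184 [[0.48, -0.13, 0.05], [0.475, -0.133, 0.05], [0.468, -0.131, 0.051]] [221 213 213]
186 [[0.479, -0.126, 0.046], [0.474, -0.131, 0.045], [0.469, -0.135, 0.044]] [140 139 139]
188 [[0.478, -0.123, 0.041], [0.472, -0.124, 0.041], [0.467, -0.126, 0.041]] [153 153 160]
190 [[0.475, -0.111, 0.04], [0.469, -0.11, 0.042], [0.464, -0.112, 0.042]] [147 148 154]
192 [[0.475, -0.112, 0.034], [0.468, -0.106, 0.038], [0.462, -0.108, 0.037]] [113 112 117]
```

```bash
python3 - <<'E'
from h import *
p,d=manip.get_image("side")
for v in range(160,204,2):
    r=[]
    for u in range(308,324,2):
        o,q=ray("side",(u,v));X=o+q*d[v,u];r.append("%5d,%4d%s"%(X[1]*1000,X[2]*1000,"*" if abs(X[1]+.03)<.03 and X[2]>.065 else " "))
    print(v,*r)
E
```

```text
160   -10, 163*    10, 171      5, 170      0, 168    -34, 156*   -16, 163*   -20, 162*   -31, 159*
162    -3, 160*    -4, 160*     4, 164     -1, 163*    -7, 161*   -13, 159*   -22, 157*   -26, 156*
164  -399,   2   -406,   1      2, 158     -3, 157*   -16, 152*   -15, 153*   -18, 153*   -32, 148*
166  -379,   3   -383,   2    -23, 143*   -20, 145*   -16, 147*   -23, 145*   -28, 144*   -31, 143*
168  -365,   1   -368,   1    -21, 139*   -21, 139*   -15, 142*   -24, 140*   -25, 140*   -31, 138*
170  -350,   0   -348,   1    -23, 133*   -19, 135*   866, 490    -22, 135*   -27, 134*   -35, 131*
172  -328,   1   -334,   0    -21, 128*   -15, 131*   -17, 131*   -22, 129*   -26, 129*   -35, 126*
174  -307,   3   -310,   2    -22, 122*   -23, 122*   -15, 126*   -21, 125*   -26, 123*   -37, 120*
176  -301,  -1   -307,  -3    -18, 118*   -20, 118*   -15, 121*   -21, 119*   -28, 117*  -308,   1 
178  -282,   0   -288,  -2   -289,  -1    -19, 113*   -16, 115*   -20, 114*   -25, 113*  -293,   1 
180  -268,  -1   -170,  41   -173,  41   -147,  53    -26, 106*   -20, 109*  -148,  55   -147,  56 

[... 398 characters left out ...]
 
190  -117,  33   -112,  36   -115,  35   -112,  37   -110,  39   -111,  39   -111,  40   -112,  41 
192  -115,  27   -112,  30   -111,  31   -112,  31   -109,  33   -108,  35   -108,  36   -110,  36 
194  -113,  22   -112,  23   -113,  24   -109,  26    -43,  59    -43,  60   -110,  28   -106,  31 
196  -111,  17    -24,  60    -30,  58    -31,  58    -31,  58    -36,  57    -39,  56   -111,  23 
198  -116,   8    -22,  55    -17,  58    -21,  57    -28,  54    -28,  55    -30,  55    -36,  53 
200  -121,   0    -31,  45    -21,  51    -15,  54    -16,  55    -21,  53    -22,  53    -29,  51 
202   -22,  42    -24,  42    -28,  41    -29,  42    -11,  51    -14,  51    -15,  51    -17,  51
```

The lateral position matches. The tip height is doubtful, so contact force will decide.

>>> carry_out([
  [[0,0.05,0.5,0],[0,0.05,1.0,0],[0,0.05,1.3,0],[0,0.05,1.5,0],[0,0.05,1.6,0],[0,0.05,1.6,0]],
])

```text
time_s: 3.4
eef_pos: [0.4626, -0.0314, 0.079]
ee_rot: [[0.9, -0.437, 0.0], [-0.437, -0.9, 0.0], [0.0, -0.0, -1.0]]
ft_force: [0.3, -0.3, 0.7]
opening: 0.0
gripper_force: 0.0
```

>>> carry_out([
  [[0,0,0.2,0],[0,0,0.4,0],[0,0,0.6,0],[0,0,0.6,0],[0,0,0.6,0]],
])

```text
time_s: 4.03
eef_pos: [0.4626, -0.0314, 0.073]
ee_rot: [[0.899, -0.437, 0.0], [-0.437, -0.899, -0.0], [0.0, -0.0, -1.0]]
ft_force: [0.2, 0.2, -0.2]
opening: 0.0001
gripper_force: 0.0
```

```bash
python3 - <<'E'
from h import *
p,d=manip.get_image("side")
for v in range(180,206,1):
    r=[]
    for u in range(308,332,2):
        o,q=ray("side",(u,v));X=o+q*d[v,u];r.append("%4d,%3d"%(X[1]*1000,X[2]*1000) if abs(X[1]+.03)<.05 else "   .    ")
    print(v,*r)
E
```

```text
180    .        .      -19,107  -19,108  -15,110  -20,109  -24,108  -40,102    .        .        .        .    
181    .        .      -18,105  -19,105  -18,106  -19,107  -26,104  -39, 99    .        .        .        .    
182    .        .      -22,101  -18,103  -16,104  -18,104  -27,101  -39, 97    .        .        .        .    
183    .        .      -19, 99  -23, 98  -18,101  -20,101  -26, 99    .        .        .        .        .    
184    .        .      -20, 96  -22, 96  -17, 99  -22, 97  -25, 96    .        .        .        .        .    
185    .        .      -21, 93  -19, 94  -20, 95  -19, 96  -24, 94    .        .        .        .        .    
186    .        .      -29, 86  -20, 91  -18, 93  -21, 92  -27, 90    .        .        .        .        .    
187    .        .        .      -28, 85  -24, 87  -20, 90  -28, 87    .        .        .        .        .    
188    .        .        .        .      -27, 83  -23, 86    .        .        .        .        .        .    
189    .        .        .        .        .        .        .        .        .        .   
[... 1111 characters left out ...]
2    .        .        .    
200    .      -31, 45  -19, 51  -14, 55  -18, 53  -19, 54  -21, 54  -27, 52  -30, 51  -33, 50    .        .    
201  -25, 44  -32, 41  -35, 41  -16, 51  -15, 52  -16, 52  -21, 51  -22, 51  -24, 51  -30, 49  -27, 51  -49, 41
202  -19, 44  -27, 41  -28, 41  -31, 41  -11, 52  -11, 52  -18, 49  -19, 50  -19, 50  -23, 49  -25, 49  -26, 50
203  -18, 42  -17, 43  -22, 41  -22, 42  -14, 47  -10, 50  -13, 49  -11, 51  -13, 51  -17, 50  -16, 51  -19, 50
204  -14, 41  -15, 41   -8, 45  -18, 41  -19, 42   -9, 48   -9, 49   -7, 50   -7, 51   -9, 51   -9, 52   -8, 53
205   -7, 41  -10, 41  -12, 41   -6, 44  -16, 40   -9, 44   -4, 48   -6, 48   -4, 50   -7, 49   -6, 50   -7, 51
```

There's still a visible gap: the real tips are at about 86 mm, and the rocker is untouched at 59 mm. Going down another 2 cm, then slowly.

>>> carry_out([
  [[0,0,0.5,0],[0,0,1.0,0],[0,0,1.4,0],[0,0,1.7,0],[0,0,2.0,0],[0,0,2.0,0]],
])

```text
time_s: 4.82
eef_pos: [0.4625, -0.0314, 0.0528]
ee_rot: [[0.899, -0.437, -0.0], [-0.437, -0.899, 0.0], [-0.0, 0.0, -1.0]]
ft_force: [-0.1, -0.1, -1.0]
opening: 0.0003
gripper_force: 0.0
```

>>> carry_out([
  [[0,0,0.1,0],[0,0,0.2,0],[0,0,0.3,0],[0,0,0.4,0]],
])

```text
time_s: 5.32
eef_pos: [0.4626, -0.0314, 0.0489]
ee_rot: [[0.899, -0.437, 0.0], [-0.437, -0.899, -0.0], [0.0, -0.0, -1.0]]
ft_force: [-0.3, 0.6, -0.4]
opening: -0.0001
gripper_force: 0.0
```

>>> carry_out([
  [[0,0,0.1,0],[0,0,0.2,0],[0,0,0.3,0]],
])

```text
time_s: 5.7
eef_pos: [0.4628, -0.0315, 0.046]
ee_rot: [[0.899, -0.437, 0.001], [-0.437, -0.899, -0.0], [0.001, -0.0, -1.0]]
ft_force: [1.5, -0.1, 2.5]
opening: -0.0
gripper_force: 0.7
```

Contact, 2.5 N. Pressing on.

>>> carry_out([
  [[0,0,0.1,0],[0,0,0.2,0],[0,0,0.3,0],[0,0,0.4,0]],
])

```text
time_s: 6.2
eef_pos: [0.4626, -0.0314, 0.0419]
ee_rot: [[0.899, -0.437, 0.0], [-0.437, -0.899, -0.0], [0.0, -0.0, -1.0]]
ft_force: [1.0, 0.1, 1.0]
opening: 0.0004
gripper_force: 0.8
```

>>> carry_out([
  [[0,0,0.1,0],[0,0,0.2,0],[0,0,0.3,0]],
])

```text
time_s: 6.58
eef_pos: [0.4627, -0.0315, 0.039]
ee_rot: [[0.899, -0.437, 0.0], [-0.437, -0.899, -0.0], [0.0, -0.0, -1.0]]
ft_force: [0.2, -0.9, 9.8]
opening: 0.0002
gripper_force: 4.7
```

>>> carry_out([
  [[0,0,0.05,0],[0,0,0.1,0],[0,0,0.1,0]],
])

```text
time_s: 6.95
eef_pos: [0.4627, -0.0315, 0.0389]
ee_rot: [[0.9, -0.437, 0.001], [-0.437, -0.9, -0.0], [0.001, -0.0, -1.0]]
ft_force: [-2.2, -0.9, 13.5]
opening: -0.0001
gripper_force: 7.1
```

>>> carry_out([
  [[0,0,-1.0,0],[0,0,-2.0,0],[0,0,-3.0,0],[0,0,-4,0],[0,0,-5,0],[0,0,-5,0]],
])

```text
time_s: 7.7
eef_pos: [0.4629, -0.0315, 0.0887]
ee_rot: [[0.899, -0.437, 0.001], [-0.437, -0.899, -0.0], [0.001, -0.0, -1.0]]
ft_force: [0.4, -0.2, -0.2]
opening: -0.0004
gripper_force: 0.0
```

```bash
python3 - <<'E'
from h import *
p,d=manip.get_image("side")
cv2.imwrite("pics/s3.png",cv2.resize(p[160:250,270:360,::-1],None,fx=6,fy=6,interpolation=cv2.INTER_CUBIC))
to(.4465,.1225,.07,0)
E
```

```text
t 7.75 pos [ 0.4626 -0.0315  0.0882] yaw -0.452 F [ 0.07  0.09 -0.18] open 0.0001 shift [ -8.18 -13.14   1.82] turn -0.452 q [-0.32  0.39  1.73  0.    1.02  1.7 ]
```

View pics/s3.png

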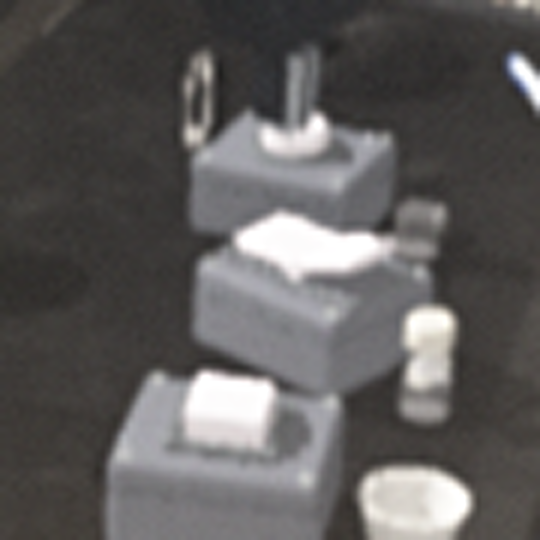

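The rocker is tipped: its far end is down, its near end (385,240) is up, and the box hasn't moved. On to the key.

>>> carry_out([
  [[-1.6,-2.6,0,-0.1],[-3.2,-5.2,0,-0.2],[-4.8,-7.8,0,-0.3],[-6.4,-10.4,0,-0.4],[-8.1,-13.1,0,-0.5],[-8.1,-13.1,0,-0.5],[-8.1,-13.1,0,-0.5]],
])

```text
time_s: 8.62
eef_pos: [0.447, 0.1214, 0.0877]
ee_rot: [[0.999, 0.047, -0.0], [0.047, -0.999, -0.0], [-0.0, 0.0, -1.0]]
ft_force: [-0.0, 0.2, -0.4]
opening: 0.0001
gripper_force: 0.0
```

>>> carry_out([
  [[0,0,0.5,0],[0,0,1.0,0],[0,0,1.5,0],[0,0,2.0,0],[0,0,2.5,0],[0,0,2.9,0],[0,0,3.3,0],[0,0,3.3,0]],
])

```text
time_s: 9.62
eef_pos: [0.4468, 0.1218, 0.0547]
ee_rot: [[0.999, 0.048, -0.001], [0.048, -0.999, 0.0], [-0.001, -0.0, -1.0]]
ft_force: [0.0, 0.5, 0.8]
opening: 0.0001
gripper_force: 0.0
```

```bash
python3 - <<'E'
from h import *
p,d=manip.get_image("side")
cv2.imwrite("pics/s4.png",cv2.resize(p[180:270,270:360,::-1],None,fx=6,fy=6,interpolation=cv2.INTER_CUBIC))
to(.447,.122,.055,.05)
E
```

```text
t 9.675 pos [0.447  0.1218 0.0549] yaw 0.048 F [ 0.41  0.47 -0.42] open 0.0003 shift [ 0.01 -0.02 -0.01] turn -0.002 q [0.01 0.44 1.77 0.   0.93 1.53]
```

View pics/s4.png

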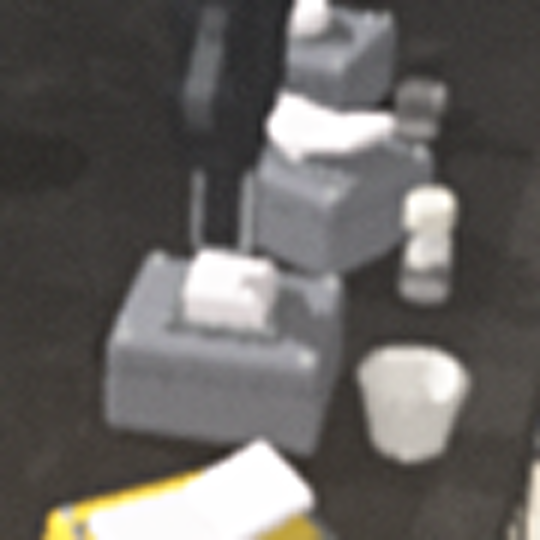

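The fingers (190–255 in the crop) are centred above the key cap (190–275). Pressing it.

>>> carry_out([
  [[-0.2,0,0.4,0],[-0.2,0,0.8,0],[-0.2,0,1.1,0],[-0.2,0,1.3,0],[-0.2,0,1.4,0],[-0.2,0,1.5,0]],
])

```text
time_s: 10.42
eef_pos: [0.4449, 0.1217, 0.04]
ee_rot: [[0.999, 0.048, -0.0], [0.048, -0.999, -0.0], [-0.0, 0.0, -1.0]]
ft_force: [-1.0, -0.9, 1.8]
opening: -0.0001
gripper_force: 1.2
```

>>> carry_out([
  [[0,0,0.1,0],[0,0,0.2,0],[0,0,0.3,0]],
])

```text
time_s: 10.8
eef_pos: [0.445, 0.1217, 0.0379]
ee_rot: [[0.999, 0.048, 0.001], [0.048, -0.999, -0.0], [0.001, 0.0, -1.0]]
ft_force: [-7.5, -1.1, 24.9]
opening: 0.0003
gripper_force: 12.7
```

A hard stop at 38 mm, consistent with the key being in. Retracting and moving to the button.

>>> carry_out([
  [[0,0,-1,0],[0,0,-2,0],[0,0,-3,0],[0,0,-4,0],[0,0,-5,0],[0,0,-5,0]],
])

```text
time_s: 11.55
eef_pos: [0.4453, 0.1217, 0.0877]
ee_rot: [[0.999, 0.048, 0.002], [0.048, -0.999, 0.0], [0.002, 0.0, -1.0]]
ft_force: [1.4, 0.2, 0.7]
opening: -0.0004
gripper_force: 0.0
```

```bash
python3 - <<'E'
from h import *
to(.484,-.146,.087,-.1)
p,d=manip.get_image("side")
cv2.imwrite("pics/s5.png",cv2.resize(p[165:255,270:360,::-1],None,fx=6,fy=6,interpolation=cv2.INTER_CUBIC))
Z=[]
for v in range(222,229):
  for u in range(303,313):
    o,q=ray("side",(u,v));Z.append(((o+q*d[v,u])[2]*1000).round())
print(np.array(Z).reshape(7,-1))
E
```

```text
t 11.55 pos [0.4453 0.1217 0.0877] yaw 0.048 F [1.37 0.23 0.7 ] open -0.0004 shift [ 2.58 26.93  0.08] turn 0.148 q [ 0.01  0.38  1.74 -0.    1.02  1.53]
[[ 0. -1. -0. -3. -2. -1.  1. -1.  0. -1.]
 [-1. -1.  0. -2. -1. -0. -1. -0. -1. -1.]
 [42. 40. -0. -3. -1.  0. -1. -2. -1.  0.]
 [49. 50. 47. 45. 41. 42. 42. 41. 41. 40.]
 [50. 48. 50. 51. 48. 50. 49. 50. 50. 48.]
 [49. 50. 50. 49. 49. 50. 50. 49. 50. 50.]
 [51. 50. 50. 50. 50. 50. 49. 49. 52. 50.]]
```

View pics/s5.png

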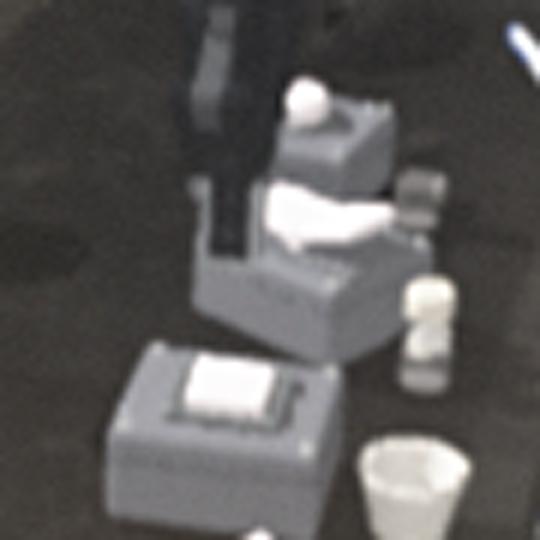

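The key is down, with its cap top at 50 mm and the box in place. Moving over the button.

>>> carry_out([
  [[0.4,4.5,0,0.02],[0.8,9,0,0.05],[1.2,13.5,0,0.07],[1.7,18,0,0.1],[2.2,22.5,0,0.12],[2.6,26.9,0,0.15],[2.6,26.9,0,0.15],[2.6,26.9,0,0.15]],
])

```text
time_s: 12.6
eef_pos: [0.4833, -0.1451, 0.0865]
ee_rot: [[0.995, -0.102, -0.001], [-0.102, -0.995, 0.001], [-0.001, -0.001, -1.0]]
ft_force: [0.0, 0.8, 0.3]
opening: 0.0
gripper_force: 0.0
```

>>> carry_out([
  [[0,0,0.6,0],[0,0,1.2,0],[0,0,1.8,0],[0,0,2.4,0],[0,0,3.0,0],[0,0,3.3,0],[0,0,3.3,0]],
])

```text
time_s: 13.48
eef_pos: [0.4837, -0.1457, 0.0538]
ee_rot: [[0.995, -0.102, -0.0], [-0.102, -0.995, 0.0], [-0.0, -0.0, -1.0]]
ft_force: [-0.0, -0.3, 0.3]
opening: -0.0001
gripper_force: 0.0
```

```bash
python3 - <<'E'
from h import *
to(.484,-.146,.055,-.1)
p,d=manip.get_image("side")
cv2.imwrite("pics/s6.png",cv2.resize(p[140:230,270:360,::-1],None,fx=6,fy=6,interpolation=cv2.INTER_CUBIC))
E
```

```text
t 13.475 pos [ 0.4837 -0.1457  0.0538] yaw -0.102 F [-0.03 -0.31  0.3 ] open -0.0001 shift [ 0.03  0.02 -0.12] turn -0.002 q [-0.53  0.5   1.66  0.    0.99  1.15]
```

View pics/s6.png

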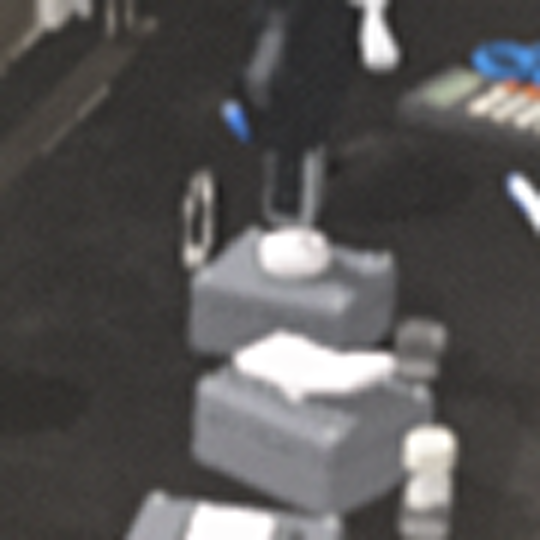

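The fingers (265–325) are centred over the button (260–330). Pressing to about 37 mm, then releasing.

>>> carry_out([
  [[0,0,0.4,0],[0,0,0.8,0],[0,0,1.1,0],[0,0,1.3,0],[0,0,1.5,0],[0,0,1.6,0],[0,0,1.7,0],[0,0,1.7,0]],
])

```text
time_s: 14.52
eef_pos: [0.4838, -0.1458, 0.0377]
ee_rot: [[0.995, -0.102, 0.0], [-0.102, -0.995, -0.0], [0.0, 0.0, -1.0]]
ft_force: [-3.5, 1.9, 10.7]
opening: -0.0001
gripper_force: 5.1
```

>>> carry_out([
  [[0,0,-1,0],[0,0,-2,0],[0,0,-3.5,0],[0,0,-5,0],[0,0,-7,0],[0,0,-9,0],[0,0,-9,0],[0,0,-9,0]],
])

```text
time_s: 15.52
eef_pos: [0.4834, -0.1456, 0.1264]
ee_rot: [[0.995, -0.102, -0.001], [-0.102, -0.995, 0.001], [-0.001, -0.0, -1.0]]
ft_force: [0.3, -0.0, -0.3]
opening: 0.0001
gripper_force: 0.0
```

```bash
python3 - <<'E'
from h import *
p,d=manip.get_image("side");z=np.load("side0.npz")["d"]
def H(D,u0,u1,v0,v1):
    r=[]
    for v in range(v0,v1):
        for u in range(u0,u1):
            o,q=ray("side",(u,v));r.append((o+q*D[v,u])[2])
    return np.median(r).round(4)
for n,b in dict(button=(315,323,180,184),key=(304,312,227,230)).items():print(n,H(z,*b),H(d,*b))
to(.484,-.146,.127,-.1)
E
```

```text
button 0.054 0.0544
key 0.0558 0.0495
t 15.575 pos [ 0.4834 -0.1455  0.1262] yaw -0.102 F [-0.86 -0.25  0.8 ] open 0.0 shift [ 0.07  0.04 -0.08] turn -0.002 q [-0.53  0.4   1.57  0.    1.18  1.15]
```

The button is back up, the key is in, and the arm is clear.

```bash
python3 -c "
from station import manip
print(manip.finish_job())"
```

```text
the job is handed in; nothing more can be done
None
```

I tipped the rocker, latched the key in, pressed and released the button, in that order, and handed the job in at about 15.6 s; the pictures showed the boxes in place, but the hand-in gave no verdict.

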